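# Push a loaded tray across the gap between two stands

## Robot

A 6-joint arm with a two-finger parallel gripper is mounted at the origin on a cart in front of the work surface, level with it; the furniture and walls round the work are solid. World frame = base frame: x ahead of the robot, y to its left, z up, the work surface at z = 0. Lengths are in mm, angles in rad, forces in N, time in s.
With the tool pointing down it reaches from about 350 to 850 mm from the base axis. Payload 8.1 kg.
Tool frame: the origin (TCP) lies at the very end of the fingers, on their centre line; the grasp point (between the pads) lies 19 mm behind it; z points along the fingers, y is the line along which they close (so a half turn about z gives the same grasp; the last joint's range is limited). The gripper opens to 85 mm and grips with 20 to 120 N. Pads are 22 mm wide; open, the fingers measure 114 mm over their backs; the gripper's body (76 mm by 85 mm) begins 54 mm behind the grasp point. The pads swing forward as they close: fully open they stand 13 mm farther back than shut.
Start: joints at [-1.25, 0.13, 1.488, -0, 1.523, -0.085], TCP at [236.872, -551.268, 231.292] pointing down, gripper open.
Joint ranges: [-2.96, 2.96], [-0.89, 2.26], [0.02, 2.5], [-1.34, 4.48], [0, 2.73], [-2.66, 2.66]. Speed limits (rad/s): [2.39, 2.39, 2.79, 3.14, 3.14, 3.14].

## Interface

Orientations are given as a unit quaternion [w, x, y, z].
In Python, from plant import arm gives the robot as it stands. The module is installed in compiled form; this text tells all that it offers.
- The arm moves only by the shell command python3 -m creep 'ROWS'. ROWS is JSON, a list of rows, each a list of 3 entries, a list of its own where there are three numbers: the opening, from 0 (shut) to 1 (fully open), then the shift along the world's x, y, z in units of 300 mm (1.0 is 300 mm), then the turn, a rotation vector about the world's x, y, z in units of 90 degrees (1.0 is 90 degrees). A call has 1 to 8 rows; each row is the pose to reach, as a shift and turn from the pose commanded when the call began; what a row does not reach only later rows make up. A row lasts 1/8 s, in which the tool goes at most 62.5 mm and 10.7 degrees, less where a joint would pass 70% of its speed; a pose out of reach is approached as far as the arm can. A call with a number of a shift or a turn outside -1 to 1 is refused whole. A call with a gripper value outside its range is refused whole. The fingers move at their own pace and stop on an object; the grip force is fixed at half the most. Time passes only in rows, so rows that repeat a pose let the fingers close. It gives the time, the measured TCP pose, the force, the opening and the grip force at its end, in the units of the state.
- arm.state(): the state, without advancing time (a new reading comes with each control period).
- arm.capture(name): name is "scene" or "top" or "wrist"; returns a dict with "color" (384x512x3 uint8, red, green, blue), "depth" (384x512 float32, mm along the optical axis (not along the pixel's ray), 0 where there is no reading), "K" (3x3 intrinsics, pixels), "cam_to_world" (4x4, takes a point from camera to world coordinates). Camera axes: x right, y up, looking along -z (the intrinsics and any distortion apply to the point x, -y, -z); pixel columns grow to the right and rows downward; lengths in mm; the calibration is good to about 2 mm. A picture is of the moment at which its call begins.
- arm.close_job(): hands the job in; it is judged then, once.
Trained networks look in the newest picture that a camera, given by its name, has taken for a name from the list of things; names that differ only in an ending like _2 or _b are one class to them, and where a whole thing is asked for, a point or a joint stands for the part that bears it (a point fixed in the world has none). Each returns a list of dicts, best first, with "score" (0 to 1); they miss things now and then, are a little off and sometimes report something else, mostly with a low value. They report only what shows in the picture. A call takes as long as a camera call. They do not tell look-alikes from the thing itself.
- arm.silhouettes(camera, target): "mask" (384x512 bool, what is visible of it) and "extent" ([left, top, right, bottom] in pixels, round what is visible of it).
The state is a dict: "clock": time; "q": joint angles; "joint_velocities": joint speeds; "joint_efforts": joint torques, N m; "tcp_pos": TCP position; "ee_rot": TCP orientation; "contact_force": force on the tool from outside, world axes, zero at the start; "ft_torque": the same for the moment, N m; "gripper_width": finger opening in mm; "gripper_force": force on a finger pad.
Only numpy, scipy, OpenCV 4.12 (cv2) and the standard library are available. Lean on these libraries where they do the work, as an engineer would, in place of code of your own. Each camera call takes 0.05 s, during which the arm holds its last target. There are 200 camera calls.

## Task

Push the tray with the steel block in it from the loading stand across the open gap onto the receiving stand, until its front end rests against the end stop there, square to it and centred on the stand. Keep the tray level all the way: the gap is longer than half the tray, so whichever end is not carried dips in unless the other end is held down from above as the tray moves. Move it gently, without pinching its thin walls or lifting it, keep the block in the middle bay, and leave the tin, the V block and the bush where they are.

Things in the scene. Friction and masses are not known exactly. Their poses are not given: they have to be found in the camera images.
- stand_a: Loading stand, where the tray starts: low fixed oiled steel table, 130 mm wide (x), 130 mm long (y), flat top 40 mm above the bench. Origin NOT on the table: at bench level on its centre line, 52.5 mm out in the gap. In its frame the flat top runs from y=+52.5 mm (gap end; a rounded nose, radius 5 mm, sticks out 5 mm more) to y=+182.5 mm. The tray must travel along -y.
- stand_b: Receiving stand across the gap: same make, width and height, fixed; axes parallel to the loading stand's within 0.02 rad, at most 5 mm to the side. Origin at bench level under the middle of its flat top's gap end (rounded nose, 5 mm more, as on the other). Flat from y=0 to y=-138 mm; flats of the two stands 104 to 112 mm apart, over half the tray's length.
- stop (a point): Middle of the inner face of the end stop at top level: an upright steel plate across the far end of the receiving stand (y=-138 mm of that stand), full width, 14 mm higher than the top. Axes as the receiving stand's.
- tray: Bare oiled sheet-steel tray on the loading stand, 0.3 kg, 120 mm wide (x), 170 long (y, along the stands, -y leads), 24 high, open on top, alike at both ends, walls 2.5 mm. Origin: centre of underside, z up. Floor 3 mm thick. Cross walls 20 mm high at y=+35 and -35 mm part a middle bay (68 mm long, holds the block) from two empty end bays. End edges bevelled below. Starts 40 to 62 mm (middle) behind the flat's gap end.
- rear_bay (a point): Centre of the floor of the tray's empty rear bay (upper face), at y=+59.5 mm of the tray: the bay is 46 mm long along y, 115 mm wide along x. Axes as the tray's.
- front_bay (a point): Centre of the floor of the tray's empty front bay, the leading one (upper face), at y=-59.5 mm of the tray: 46 mm long along y, 115 mm wide along x. Axes as the tray's.
- steel_block: Dark steel block, 75 mm (x, across the tray) x 60 x 24 mm, 0.3 to 0.6 kg, loose in the middle bay of the tray. Origin: centre of its underside.
- tin: Bystander: round tin with a wooden lid, 73 mm across, 45 mm high, on the bench beyond the loading stand. Origin: centre of its underside.
- vblock: Bystander: steel V block, 50x60x40 mm, on the bench beyond the receiving stand. Origin: centre of its underside.
- bush: Bystander: flanged bronze bush, 45 mm across, 30 mm high, on the bench on the robot's side of the loading stand. Origin: centre of its underside.
Things that resemble listed ones, but are neither listed nor needed, are in the scene too. Several things have the shape of the steel_block; the one meant has the colours described above.

How it is judged (in metres and radians):
On the way:
1. the tray spans the gap level, front end on the receiving stand and rear end still on the loading stand (y of tray in the frame of stand_b below 0.08 m and y of tray in the frame of stand_a between -0.026 and 0.03 m and z of tray in the frame of stand_a between 0.037 and 0.043 m and angle between tray's own z axis and vertical below 0.035 rad), for 0.2 s.
At the end, for the whole second after the job is handed in: The tray lies flat on the receiving stand with its front end against the end stop (within 4 mm), square to it within 0.06 rad, centred on the stand within 15 mm, at rest, with the steel block lying flat in its middle bay (y of tray in the frame of stand_b between -0.058 and -0.049 m and x of tray in the frame of stand_b between -0.015 and 0.015 m and angle between the y axis of tray and the y axis of stand_b, either way round below 0.06 rad and angle between tray's own z axis and vertical below 0.025 rad and z of tray in the frame of stand_b between 0.037 and 0.043 m and y of steel_block in the frame of tray between -0.012 and 0.012 m and z of steel_block in the frame of tray below 0.008 m and linear speed of each of tray, steel_block below 0.01 m/s); the robot touches nothing.
It fails at once if the tray tilts more than 0.07 rad: an end sagged into the gap or was raised (angle between tray's own z axis and vertical above 0.07 rad).
It fails at once if the tray is lifted more than 8 mm off the stands (z of tray in the frame of stand_a above 0.048 m).
It fails at once if the tray is shoved faster than 0.25 m/s (linear speed of tray above 0.25 m/s).
It fails at once if a wall of the tray is pinched or pushed with more than 38 N (contact force between the fingers and tray_c1 above 38 N or contact force between the fingers and tray_c3 above 38 N or contact force between the fingers and tray_c4 above 38 N or contact force between the fingers and tray_c6 above 38 N or contact force between the fingers and tray_c7 above 38 N or contact force between the fingers and tray_c8 above 38 N).
It fails at once if a bystander (tin, V block or bush) is moved more than 15 mm (distance of any of tin, vblock, bush from where it was at the start of the episode above 0.015 m).
It also fails if it takes over 45 s, if anything falls off the work surface, if the arm or the gripper's body presses on something with over 40 N, if the wrist force passes 120 N, or if a joint passes its speed limit or range.

## Working session

There is one attempt and no reset: what is moved stays moved. The work goes in short steps, Python scripts to look and compute and a shell command to move; the robot and the scene stay as the last step left them, time stands still between calls to the robot, and variables do not carry over. Pictures are saved under pics/ and viewed, at most 10 in all, crops included, and the job is handed in when it is done.

```bash
mkdir -p pics; cat > h.py <<'E'
import numpy as np,cv2
from plant import arm
def pts(c):
    K=c["K"];d=c["depth"];v,u=np.mgrid[:d.shape[0],:d.shape[1]]
    p=np.stack([(u-K[0,2])/K[0,0]*d,-(v-K[1,2])/K[1,1]*d,-d],-1)
    T=np.array(c["cam_to_world"]);w=p@T[:3,:3].T+T[:3,3];w[d<=0]=np.nan
    return w
def save(c,n,crop=None,s=1):
    im=c["color"][...,::-1]
    if crop: im=im[crop[1]:crop[3],crop[0]:crop[2]]
    cv2.imwrite("pics/"+n,cv2.resize(im,None,fx=s,fy=s,interpolation=cv2.INTER_CUBIC))
E
python3 - <<'E'
from h import *
cs={n:arm.capture(n) for n in("scene","top")}
im=np.hstack([cs[n]["color"] for n in cs]);
cv2.imwrite("pics/a.png",cv2.resize(np.vstack([cs[n]["color"] for n in cs])[...,::-1],(800,600)) if 0 else cs["top"]["color"][...,::-1])
cv2.imwrite("pics/b.png",cs["scene"]["color"][...,::-1])
for n in cs:
    w=pts(cs[n]);np.save(n+".npy",w)
    for t in["stand_a","stand_b","tray","steel_block","tin","vblock","bush"]:
        for r in arm.silhouettes(n,t)[:3]:
            m=r["mask"];q=w[m];print(n,t,round(r["score"],2),np.round(r["extent"]),np.round(np.nanmedian(q,0)),np.round(np.nanpercentile(q,95,axis=0)),np.round(np.nanpercentile(q,5,axis=0)))
print(arm.state())
E
```

```text
scene stand_a 0.78 [150. 228. 236. 277.] [458. 400.  11.] [541. 466.  38.] [439. 337.   1.]
scene stand_a 0.7 [230. 173. 305. 221.] [571. 172.  37.] [649. 246.  47.] [521.  98.   2.]
scene stand_b 0.78 [150. 228. 236. 277.] [458. 400.  11.] [541. 466.  38.] [439. 337.   1.]
scene stand_b 0.7 [230. 173. 305. 221.] [571. 172.  37.] [649. 246.  47.] [521.  98.   2.]
scene tray 0.69 [138. 198. 240. 258.] [519. 421.  51.] [595. 483.  63.] [449. 312.  40.]
scene steel_block 0.78 [170. 212. 216. 237.] [506. 398.  65.] [545. 427.  66.] [474. 366.  59.]
scene steel_block 0.62 [270. 253. 323. 292.] [313. 287.  22.] [355. 309.  23.] [285. 253.   3.]
scene tin 0.62 [147. 192. 177. 216.] [663. 416.  42.] [703. 442.  44.] [641. 379.  17.]
scene vblock 0.56 [208. 182. 238. 206.] [680. 254.  28.] [714. 276.  38.] [655. 212.   2.]
scene bush 0.61 [215. 264. 242. 291.] [366. 401.  17.] [390. 415.  29.] [356. 383.  -1.]
top stand_a 0.91 [167. 217. 228. 242.] [456. 386.  37.] [475. 439.  41.] [439. 329.   2.]
top stand_a 0.68 [255. 128. 342. 209.] [587. 169.  39.] [653. 239.  51.] [526. 100.   6.]
top s
[... 816 characters left out ...]
: array([-1.25040602e+00,  1.30358777e-01,  1.48820243e+00,  3.19702618e-05,
        1.52297213e+00, -8.54002498e-02]), 'joint_velocities': array([ 0.00015345,  0.0001931 ,  0.00090373,  0.00017306, -0.0007513 ,
        0.00043534]), 'joint_efforts': array([-2.71546487e-04, -5.69252801e+01, -5.00837874e+01, -2.79932920e-04,
        7.03204732e-04,  1.42464609e-05]), 'tcp_pos': array([ 236.88396747, -551.27813627,  231.31552895]), 'ee_rot': array([2.75826823e-05, 9.79487421e-01, 2.01505314e-01, 1.93335506e-05]), 'contact_force': array([ 0.20053728, -0.63846204, -0.18553993]), 'ft_torque': array([-0.04564768,  0.02902775, -0.0488438 ]), 'gripper_force': 0.0, 'gripper_width': 85.00668269196194}
```

View pics/a.png

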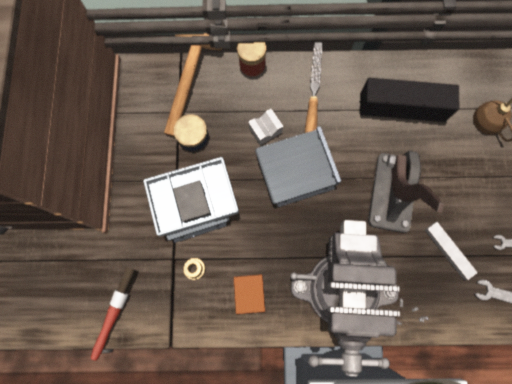

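View pics/b.png

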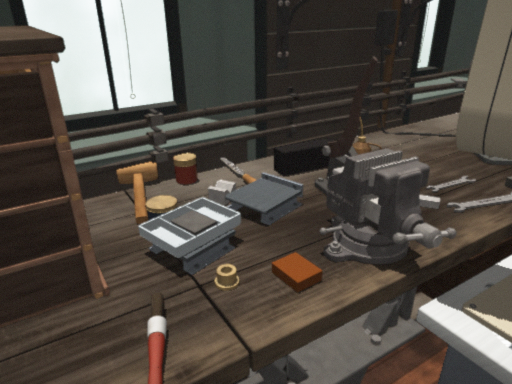

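The dark block in the tray at top (190,200) is the steel block. The orange one at (249,294) has the same shape but is a look-alike. The tray is on the loading stand at left, and the receiving stand is at (297,165) with its stop on the right. Next I fit the poses and confirm the block in a crop.

```bash
cat > fit.py <<'E'
from h import *
def fit(p,n):
    p=p[np.isfinite(p).all(1)]
    xy=p[:,:2].astype(np.float32)
    # trim outliers: keep points with >=6 neighbours within 8mm
    from scipy.spatial import cKDTree
    t=cKDTree(xy);k=np.array([len(a) for a in t.query_ball_point(xy,8)]);xy=xy[k>=6]
    c,s,a=cv2.minAreaRect(xy)
    print(n,len(xy),np.round(c,1),np.round(s,1),round(a,2),"z",np.round(np.median(p[:,2]),1)); return c,s,a
E
python3 - <<'E'
from fit import *
c=arm.capture("top");w=pts(c)
save(c,"c.png",(130,100,350,320),2.7)
g=lambda x0,x1,y0,y1,z0,z1:w[(w[...,0]>x0)&(w[...,0]<x1)&(w[...,1]>y0)&(w[...,1]<y1)&(w[...,2]>z0)&(w[...,2]<z1)]
fit(g(430,640,300,510,57,75),"tray rim+block")
fit(g(430,640,300,510,37,50),"tray floor/standA")
fit(g(440,640,300,330,36,43),"")
fit(g(490,680,60,260,34,46),"standB top")
s=g(490,680,60,260,49,62);fit(s,"stop")
fit(g(490,680,60,260,34,62),"B all")
q=g(430,500,300,450,34,45);fit(q,"A visible part")
E
```

```text
tray rim+block 1798 [524.3 396.7] [122.8 171.6] 16.29 z 65.3
tray floor/standA 3124 [517.2 395.4] [131.2 164.7] 16.32 z 42.1
 208 [524.3 317. ] [106.4  23.4] 0.55 z 41.5
standB top 3950 [613.2 178.7] [172.6 150.6] 17.26 z 39.2
stop 248 [614.  105.5] [130.   11.5] 17.26 z 52.9
B all 4219 [613.3 178.4] [172.6 151.2] 17.26 z 39.4
A visible part 798 [467.9 377.4] [ 64.9 145. ] 0.42 z 40.8
```

View pics/c.png

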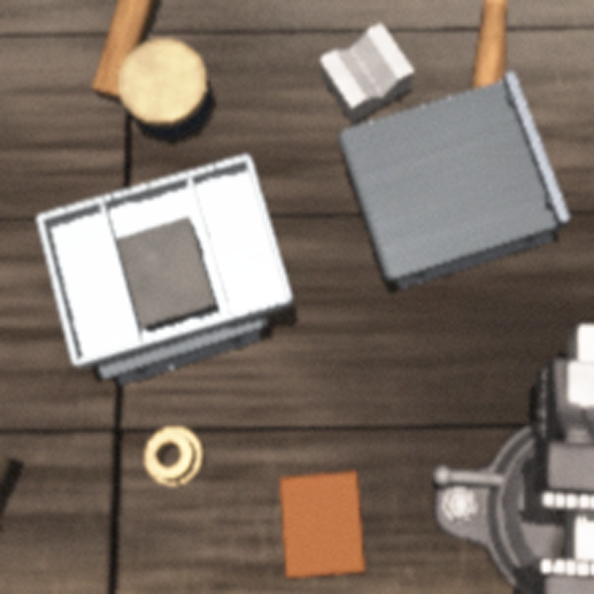

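The crop confirms it: the dark block is in the tray's middle bay, at crop (168,275). The orange one at (322,523) is not the one meant. Before travelling I check obstacle heights.

```bash
python3 - <<'E'
from h import *
w=np.vstack([np.load("top.npy").reshape(-1,3),np.load("scene.npy").reshape(-1,3)]);w=w[np.isfinite(w).all(1)]
print("max z grid; cols y 600..-600 step100")
for x in range(200,900,100):
    print(x,[int(np.percentile(s[:,2],99)) if len(s:=w[(abs(w[:,0]-x-50)<50)&(abs(w[:,1]-y)<50)])>3 else None for y in range(600,-601,-100)])
h=w[(w[:,2]>110)&(w[:,0]>380)&(w[:,0]<750)&(w[:,1]>350)];print(np.percentile(h,[0,1,5,50],axis=0))
E
```

```text
max z grid; cols y 600..-600 step100
200 [25, 18, 2, 23, 111, 194, 304, 3, 2, 7, 7, None, None]
300 [27, 32, 30, 25, 54, 194, 194, 11, 21, 9, 22, 11, 0]
400 [422, 64, 67, 64, 2, 143, 355, 22, 20, 7, 5, 0, 19]
500 [422, 65, 68, 66, 42, 54, 191, 143, 2, 3, 0, 0, 4]
600 [425, 20, 46, 57, 42, 54, 29, 3, 31, 61, 0, 0, 0]
700 [424, 22, 45, 15, 40, 25, 76, 77, 76, 111, 0, 0, 181]
800 [422, 186, 198, 206, 197, 197, 453, 459, 449, 450, 461, 457, 459]
[[430.80427936 574.79620908 110.00458995]
 [434.4169619  576.34996242 113.78016583]
 [461.11173566 583.9970943  128.47940995]
 [468.10060966 596.6801238  278.83308296]]
```

```bash
python3 -m creep '[[0.5,[0.1,0.1,0.2],[0,0,0]],[0.5,[0.2,0.2,0.35],[0,0,0.1]],[0.5,[0.3,0.35,0.5],[0,0,0.1]],[0.5,[0.4,0.5,0.6],[0,0,0.2]],[0.5,[0.5,0.65,0.65],[0,0,0.25]],[0.5,[0.55,0.8,0.65],[0,0,0.3]],[0.5,[0.6,0.95,0.65],[0,0,0.3]],[0.5,[0.6,0.95,0.65],[0,0,0.3]]]'
```

```text
clock: 1.85
tcp_pos: [417.9, -263.6, 427.2]
ee_rot: [0.001, 0.904, 0.427, 0.001]
contact_force: [-0.3, -0.3, 0.8]
gripper_width: 42.8
gripper_force: 0.0
```

```bash
python3 -m creep '[[0.5,[0.05,0.2,0],[0,0,0]],[0.5,[0.1,0.4,0],[0,0,0.1]],[0.5,[0.15,0.6,0],[0,0,0.15]],[0.5,[0.2,0.8,0],[0,0,0.25]],[0.5,[0.25,1,0],[0,0,0.3]],[0.5,[0.25,1,0],[0,0,0.3]]]' && python3 -m creep '[[0.5,[0.02,0.2,0],[0,0,0]],[0.5,[0.04,0.4,0],[0,0,0.1]],[0.5,[0.06,0.6,0],[0,0,0.15]],[0.5,[0.06,0.8,-0.05],[0,0,0.25]],[0.5,[0.06,0.95,-0.1],[0,0,0.323]],[0.5,[0.06,0.95,-0.1],[0,0,0.323]]]'
```

```text
clock: 2.6
tcp_pos: [492.3, 36.9, 425.8]
ee_rot: [-0.001, 0.779, 0.627, -0.0]
contact_force: [0.5, -0.0, -0.1]
gripper_width: 42.7
gripper_force: 0.0
clock: 3.35
tcp_pos: [509.7, 319.8, 393.3]
ee_rot: [-0.001, 0.598, 0.801, -0.002]
contact_force: [-0.1, -0.7, 0.4]
gripper_width: 42.6
gripper_force: 0.0
```

```bash
python3 -m creep '[[0.5,[0,0.18,-0.05],[0,0,0]],[0.5,[0,0.34,-0.15],[0,0,0]],[0.5,[-0.004,0.44,-0.3],[0,0,0]],[0.5,[-0.004,0.44,-0.5],[0,0,0]],[0.5,[-0.004,0.44,-0.68],[0,0,0]],[0.5,[-0.004,0.44,-0.85],[0,0,0]],[0.5,[-0.004,0.44,-0.95],[0,0,0]],[0.5,[-0.004,0.44,-0.95],[0,0,0]]]'
python3 - <<'E'
from fit import *
print(arm.state()["tcp_pos"])
c=arm.capture("wrist");save(c,"w1.png")
w=pts(arm.capture("top"))
E
```

```text
clock: 4.35
tcp_pos: [508.3, 447.3, 107.9]
ee_rot: [-0.001, 0.601, 0.799, -0.003]
contact_force: [0.1, 0.4, -0.5]
gripper_width: 43.0
gripper_force: 0.0
[508.34097956 447.32759993 107.92512361]
```

View pics/w1.png

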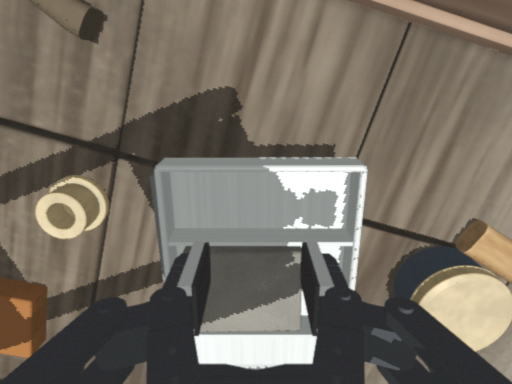

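The wrist view shows the rear bay between rows 165 and 235, with the cross wall at row 237. I check by projection where the fingertips will land.

```bash
python3 - <<'E'
from fit import *
c=arm.capture("wrist");K=c["K"];T=np.array(c["cam_to_world"]);t=arm.state()["tcp_pos"]
def pr(p):
    q=np.linalg.inv(T)@np.r_[p,1];return np.round([K[0,0]*q[0]/-q[2]+K[0,2],K[1,1]*-q[1]/-q[2]+K[1,2]])
y=np.array([-.281,.960,0])
print("tcp",pr(t),"floor",pr([t[0],t[1],43]),"front edge -11",pr(np.r_[t[:2],43]-11*y),"+11",pr(np.r_[t[:2],43]+11*y))
w=pts(c)
for n,(z0,z1,r) in dict(rim=(57,72,(0,384)),).items():
    m=(w[...,2]>z0)&(w[...,2]<z1)&(w[...,1]>440)&(w[...,1]<520)
    p=w[m];d=(p[:,:2]-[524.3,396.7])
    print("rear rim y_t",np.percentile(d@[-.281,.96],[50,90,99]),"x_t",np.percentile(d@[.96,.281],[1,99]))
col=w[150:260,265];print([(150+i*3,np.round(np.r_[(p[:2]-[524.3,396.7])@[-.281,.96],p[2]],0).tolist()) for i,p in enumerate(col[::3])])
E
```

```text
tcp [256. 260.] floor [255. 205.] front edge -11 [255. 220.] +11 [255. 190.]
rear rim y_t [84.73174276 87.59681347 88.14685014] x_t [-57.8638823   62.22473039]
[(150, [84.0, -0.0]), (153, [82.0, -1.0]), (156, [79.0, -2.0]), (159, [88.0, 44.0]), (162, [87.0, 50.0]), (165, [88.0, 60.0]), (168, [87.0, 64.0]), (171, [85.0, 65.0]), (174, [77.0, 43.0]), (177, [75.0, 42.0]), (180, [73.0, 41.0]), (183, [71.0, 42.0]), (186, [69.0, 43.0]), (189, [67.0, 43.0]), (192, [65.0, 42.0]), (195, [63.0, 42.0]), (198, [60.0, 42.0]), (201, [58.0, 42.0]), (204, [56.0, 41.0]), (207, [54.0, 42.0]), (210, [52.0, 43.0]), (213, [49.0, 42.0]), (216, [47.0, 42.0]), (219, [45.0, 41.0]), (222, [43.0, 43.0]), (225, [41.0, 42.0]), (228, [39.0, 43.0]), (231, [39.0, 47.0]), (234, [39.0, 52.0]), (237, [39.0, 57.0]), (240, [39.0, 61.0]), (243, [37.0, 61.0]), (246, [34.0, 59.0]), (249, [34.0, 64.0]), (252, [33.0, 66.0]), (255, [31.0, 67.0]), (258, [29.0, 66.0])]
```

```bash
python3 -m creep '[[0.5,[0,0,-0.06],[0,0,0]],[0.5,[0,0,-0.12],[0,0,0]],[0.5,[0,0,-0.17],[0,0,0]],[0.5,[0,0,-0.19],[0,0,0]],[0.5,[0,0,-0.19],[0,0,0]],[0.5,[0,0,-0.19],[0,0,0]]]'; python3 -m creep '[[0.5,[0,0,-0.01],[0,0,0]],[0.5,[0,0,-0.02],[0,0,0]],[0.5,[0,0,-0.02],[0,0,0]]]'
```

```text
clock: 5.25
tcp_pos: [509.1, 451.1, 55.0]
ee_rot: [0.0, 0.6, 0.8, 0.001]
contact_force: [0.6, 0.2, -0.0]
gripper_width: 42.5
gripper_force: 0.0
clock: 5.62
tcp_pos: [508.5, 450.6, 48.0]
ee_rot: [-0.0, 0.6, 0.8, -0.0]
contact_force: [0.5, -0.0, 0.3]
gripper_width: 42.8
gripper_force: 0.0
```

```bash
for i in 1; do python3 -m creep '[[0.5,[0,0,-0.01],[0,0,0]],[0.5,[0,0,-0.016],[0,0,0]],[0.5,[0,0,-0.016],[0,0,0]]]'; done;  python3 -m creep '[[0.5,[0,0,-0.006],[0,0,0]],[0.5,[0,0,-0.006],[0,0,0]]]'; python3 -m creep '[[0.5,[0,0,-0.006],[0,0,0]],[0.5,[0,0,-0.006],[0,0,0]]]'
```

```text
clock: 6.0
tcp_pos: [508.5, 450.6, 43.1]
ee_rot: [-0.0, 0.6, 0.8, -0.0]
contact_force: [0.0, 0.1, -0.4]
gripper_width: 42.8
gripper_force: 0.0
clock: 6.25
tcp_pos: [508.6, 450.7, 41.5]
ee_rot: [-0.0, 0.6, 0.8, -0.0]
contact_force: [-0.5, -0.0, 0.1]
gripper_width: 42.4
gripper_force: 0.0
clock: 6.5
tcp_pos: [509.1, 451.1, 41.2]
ee_rot: [0.0, 0.6, 0.8, 0.001]
contact_force: [-2.4, -1.5, 6.7]
gripper_width: 42.7
gripper_force: 3.4
```

```bash
python3 -m creep '[[0.5,[0.004,-0.013,-0.004],[0,0,0]],[0.5,[0.008,-0.026,-0.006],[0,0,0]],[0.5,[0.012,-0.039,-0.006],[0,0,0]],[0.5,[0.016,-0.052,-0.006],[0,0,0]],[0.5,[0.016,-0.052,-0.006],[0,0,0]]]'; python3 -c "
from fit import *
c=arm.capture('top');w=pts(c);np.save('t.npy',w);print(arm.state()['contact_force'])
print([ (np.round(r['extent'])) for r in arm.silhouettes('top','tray')[:2]])"
```

```text
clock: 7.12
tcp_pos: [515.2, 437.0, 41.3]
ee_rot: [0.0, 0.6, 0.8, 0.003]
contact_force: [0.4, 1.7, 11.9]
gripper_width: 42.9
gripper_force: 5.9
[-1.12943741  2.17111032 11.9179297 ]
[array([158., 157., 240., 234.])]
```

```bash
python3 -m creep '[[0.5,[0.006,-0.019,-0.002],[0,0,0]],[0.5,[0.012,-0.038,-0.002],[0,0,0]],[0.5,[0.018,-0.057,-0.002],[0,0,0]],[0.5,[0.023,-0.076,-0.002],[0,0,0]],[0.5,[0.029,-0.096,-0.002],[0,0,0]],[0.5,[0.029,-0.096,-0.002],[0,0,0]]]'; cat > tr.py <<'E'
from fit import *
from scipy.optimize import least_squares
w=pts(arm.capture("top"));s=arm.state();t=s["tcp_pos"];print("t",s["clock"],np.round(t,1),np.round(s["contact_force"],1))
# rim points within the tray neighbourhood, not robot
import sys
y0=float(sys.argv[1])  # expected tray centre offset along travel
c0=np.array([524.3,396.7])+y0*np.array([.293,-.956])
d=w[...,:2]-c0;yt=d@[-.287,.958];xt=d@[.958,.287]
for a,b in((-100,-70),(-30,20),(50,95)):
    m=(abs(xt)<70)&(yt>a)&(yt<b)&(w[...,2]>48)&(w[...,2]<72)
    p=w[m];print("bay",a,b,m.sum(),"yt 1/99",np.round(np.percentile(yt[m],[1,50,99]),1),"xt",np.round(np.percentile(xt[m],[1,99]),1),"z med",np.round(np.median(p[:,2]),1),"z rim+",np.round(np.percentile(p[:,2],80),1))
m=(yt>-80)&(yt<-40)&(abs(xt)<50)&(w[...,2]>25)&(w[...,2]<60);print("frontfloor z",np.round(np.median(w[m][:,2]),1),np.polyfit(yt[m],w[m][:,2],1))
E
python3 tr.py 40
```

```text
clock: 7.98
tcp_pos: [524.4, 408.1, 41.2]
ee_rot: [0.001, 0.6, 0.8, 0.003]
contact_force: [-0.2, 0.8, 14.5]
gripper_width: 42.5
gripper_force: 7.1
t 8.025 [524.5 408.   41.3] [-0.6 -0.5 13.8]
bay -100 -70 128 yt 1/99 [-84.2 -81.8 -71.1] xt [-57.6  62.8] z med 64.5 z rim+ 65.7
bay -30 20 638 yt 1/99 [-22.1   3.3  19.7] xt [-46.5  60.3] z med 66.1 z rim+ 67.4
bay 50 95 120 yt 1/99 [51.4 83.7 87.4] xt [-58.8  -4.1] z med 63.8 z rim+ 65.4
frontfloor z 42.2 [-3.22164243e-03  4.20072993e+01]
```

```bash
python3 -m creep '[[0.5,[0.006,-0.019,-0.002],[0,0,0]],[0.5,[0.012,-0.038,-0.002],[0,0,0]],[0.5,[0.018,-0.057,-0.002],[0,0,0]],[0.5,[0.023,-0.076,-0.002],[0,0,0]],[0.5,[0.029,-0.096,-0.002],[0,0,0]],[0.5,[0.034,-0.112,-0.002],[0,0,0]],[0.5,[0.034,-0.112,-0.002],[0,0,0]]]'; python3 tr.py 75
```

```text
clock: 8.9
tcp_pos: [535.1, 374.8, 41.2]
ee_rot: [0.001, 0.6, 0.8, 0.004]
contact_force: [-0.8, 1.9, 15.7]
gripper_width: 42.8
gripper_force: 8.4
t 8.95 [535.1 374.9  41.3] [-0.2  1.7 15.7]
bay -100 -70 73 yt 1/99 [-83.6 -81.  -70.8] xt [ 1.8 63.3] z med 64.2 z rim+ 66.0
bay -30 20 861 yt 1/99 [-26.6  -1.7  19.4] xt [-57.5  60.9] z med 66.0 z rim+ 67.1
bay 50 95 116 yt 1/99 [50.9 83.6 87.1] xt [-57.8  -1.1] z med 64.3 z rim+ 65.7
frontfloor z 42.4 [-0.21684282 25.70357428]
```

```bash
python3 -m creep '[[0.5,[0.006,-0.019,-0.001],[0,0,0]],[0.5,[0.012,-0.038,-0.001],[0,0,0]],[0.5,[0.018,-0.057,-0.001],[0,0,0]],[0.5,[0.023,-0.076,-0.001],[0,0,0]],[0.5,[0.029,-0.096,-0.001],[0,0,0]],[0.5,[0.036,-0.118,-0.001],[0,0,0]],[0.5,[0.036,-0.118,-0.001],[0,0,0]],[0.5,[0.036,-0.118,-0.001],[0,0,0]]]'; python3 tr.py 112;python3 -c "
from h import *
save(arm.capture('scene'),'s2.png',(120,120,340,300),2.7)"
```

```text
clock: 9.95
tcp_pos: [546.3, 339.3, 41.2]
ee_rot: [0.001, 0.6, 0.8, 0.004]
contact_force: [-0.6, 1.6, 18.2]
gripper_width: 42.9
gripper_force: 9.2
t 10.0 [546.3 339.3  41.2] [-1.1  0.6 18.1]Traceback (most recent call last):
  File "tr.py", line 11, in <module>
    p=w[m];print("bay",a,b,m.sum(),"yt 1/99",np.round(np.percentile(yt[m],[1,50,99]),1),"xt",np.round(np.percentile(xt[m],[1,99]),1),"z med",np.round(np.median(p[:,2]),1),"z rim+",np.round(np.percentile(p[:,2],80),1))
                                                      ~~~~~~~~~~~~~^^^^^^^^^^^^^^^^^
    return _quantile_unchecked(
        a, q, axis, out, overwrite_input, method, keepdims, weights)
    return _ureduce(a,
                    func=_quantile_ureduce_func,
    ...<5 lines>...
                    overwrite_input=overwrite_input,
                    method=method)
    r = func(a, **kwargs)
    result = _quantile(arr,
                       quantiles=q,
    ...<2 lines>...
                       out=out,
                       weights=wgt)
    slices_having_nans = np.isnan(arr[-1, ...])
                                  ~~~^^^^^^^^^
IndexError: index -1 is out of bounds for axis 0 with size 0
```

View pics/s2.png

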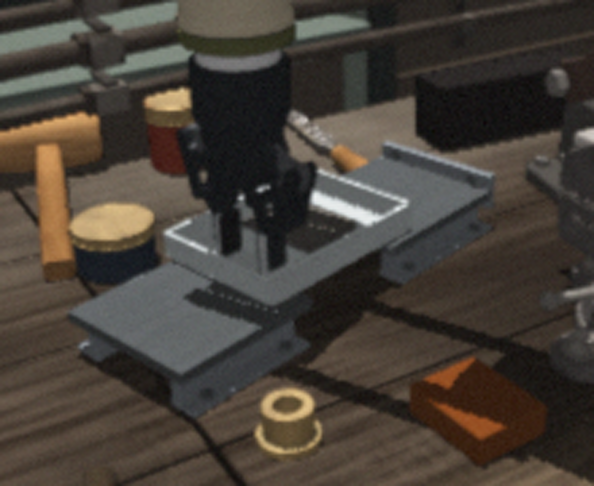

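The scene view shows the tray bridging the gap level, with both ends on the stands. Next I lift off and swap to the front bay.

```bash
python3 -m creep '[[0.5,[-0.002,0.008,0.012],[0,0,0]],[0.5,[-0.002,0.008,0.06],[0,0,0]],[0.5,[-0.002,0.008,0.14],[0,0,0]],[0.5,[0.02,-0.07,0.2],[0,0,0]],[0.5,[0.06,-0.2,0.2],[0,0,0]],[0.5,[0.09,-0.3,0.2],[0,0,0]],[0.5,[0.105,-0.35,0.2],[0,0,0.008]],[0.5,[0.105,-0.35,0.2],[0,0,0.008]]]'; python3 - <<'E'
from fit import *
import time
c=arm.capture("wrist");w=pts(c);t=arm.state()["tcp_pos"];print(t)
y=np.array([-.287,.958]);x=np.array([.958,.287])
d=w[...,:2]-t[:2];yt=d@y;xt=d@x
m=(abs(xt)<10)&(abs(yt)<110)&(w[...,2]>20)&(w[...,2]<75)
o=np.argsort(yt[m]);print([(round(a),round(b)) for a,b in zip(yt[m][o][::40],w[m][o][::40,2])])
m=(w[...,2]>56)&(w[...,2]<72)&(abs(xt)<75)&(yt>-60)&(yt<110);print("x ext",np.percentile(xt[m],[1,99]),"y ext",np.percentile(yt[m],[1,99]))
w=pts(arm.capture("top"))
for n,a in(("rim",(57,72)),):
    d=w[...,:2]-[557.1,289.6];m=(abs(d@x)<75)&(abs(d@y)<110)&(w[...,2]>a[0])&(w[...,2]<a[1]);print(np.percentile((d@y)[m],[1,99]),np.percentile((d@x)[m],[1,99]))
E
```

```text
clock: 11.05
tcp_pos: [574.9, 231.2, 96.9]
ee_rot: [0.0, 0.595, 0.803, -0.0]
contact_force: [0.1, 0.1, -0.0]
gripper_width: 42.6
gripper_force: 0.0
[574.66347256 232.13344755  96.84991317]
[(-110, 40), (-109, 39), (-107, 39), (-106, 39), (-105, 39), (-103, 39), (-102, 39), (-101, 39), (-99, 40), (-98, 39), (-96, 39), (-95, 39), (-94, 40), (-93, 39), (-92, 39), (-90, 39), (-89, 39), (-87, 39), (-86, 39), (-85, 39), (-84, 39), (-83, 39), (-81, 39), (-80, 39), (-79, 39), (-78, 38), (-76, 40), (-75, 39), (-74, 38), (-73, 38), (-72, 39), (-70, 39), (-69, 39), (-68, 40), (-67, 39), (-66, 40), (-65, 39), (-63, 39), (-62, 40), (-61, 40), (-60, 40), (-59, 40), (-58, 39), (-57, 39), (-56, 39), (-54, 39), (-53, 40), (-52, 40), (-51, 39), (-50, 39), (-49, 39), (-48, 38), (-47, 40), (-46, 39), (-45, 38), (-44, 39), (-43, 39), (-42, 40), (-41, 39), (-40, 39), (-39, 40), (-38, 40), (-36, 39), (-20, 66), (-19, 66), (-19, 45), (-19, 56), (-19, 46), (-19, 64), (-19, 45), (-19, 51), (-19, 54), (-19, 46), (-19, 54), (-18, 54), (-18, 57), (-18, 58), (-18, 55), (-18, 62), (-18, 64), (-18, 44), (-17, 42), 
[... 1497 characters left out ...]
(83, 67), (83, 66), (84, 67), (84, 65), (84, 66), (85, 66), (85, 67), (86, 66), (86, 67), (87, 67), (87, 65), (87, 65), (88, 66), (88, 66), (89, 66), (89, 66), (89, 66), (90, 66), (90, 66), (91, 67), (91, 66), (92, 66), (92, 66), (93, 67), (93, 66), (93, 67), (94, 66), (94, 66), (95, 65), (97, 43), (97, 43), (98, 51), (98, 44), (98, 44), (98, 50), (98, 63), (98, 63), (99, 63), (99, 63), (100, 64), (100, 63), (100, 61), (103, 44), (104, 43), (104, 43), (105, 43), (105, 43), (106, 43), (106, 42), (107, 43), (107, 42), (108, 42), (108, 42), (109, 42), (109, 42), (110, 42)]
x ext [-54.70921548  64.68752457] y ext [-19.37344259 105.00639255]
[-81.54718046  86.6673639 ] [-57.48827117  62.55791478]
```

```bash
python3 -m creep '[[0.5,[0.013,0.004,-0.05],[0,0,0]],[0.5,[0.013,0.004,-0.1],[0,0,0]],[0.5,[0.013,0.004,-0.15],[0,0,0]],[0.5,[0.013,0.004,-0.175],[0,0,0]],[0.5,[0.013,0.004,-0.175],[0,0,0]],[0.5,[0.013,0.004,-0.185],[0,0,0]],[0.5,[0.013,0.004,-0.19],[0,0,0]],[0.5,[0.013,0.004,-0.19],[0,0,0]]]'
```

```text
clock: 12.15
tcp_pos: [579.4, 233.7, 41.2]
ee_rot: [0.001, 0.595, 0.804, 0.001]
contact_force: [-2.8, -1.2, 6.6]
gripper_width: 42.7
gripper_force: 3.4
```

```bash
python3 -m creep '[[0.5,[0.002,-0.008,-0.005],[0,0,0]],[0.5,[0.006,-0.02,-0.008],[0,0,0]],[0.5,[0.011,-0.036,-0.008],[0,0,0]],[0.5,[0.016,-0.052,-0.008],[0,0,0]],[0.5,[0.021,-0.068,-0.008],[0,0,0]],[0.5,[0.026,-0.084,-0.008],[0,0,0]],[0.5,[0.031,-0.1,-0.008],[0,0,0]],[0.5,[0.031,-0.1,-0.008],[0,0,0]]]';python3 - <<'E'
from fit import *
c=arm.capture("wrist");w=pts(c);t=arm.state()["tcp_pos"];print(t)
x=np.array([.955,.297]);d=pts(arm.capture("top"));d=d
g=d[...,:2]-[587,192];xb=g@x;yb=g@[-.297,.955]
m=(abs(xb)<72)&(yb>-80)&(yb<180)&(d[...,2]>57)&(d[...,2]<72);print("from target: y",np.percentile(yb[m],[1,99]),"x",np.percentile(xb[m],[1,99]))
E
```

```text
clock: 13.15
tcp_pos: [591.0, 204.6, 41.3]
ee_rot: [0.002, 0.595, 0.804, 0.003]
contact_force: [0.2, 1.7, 15.0]
gripper_width: 43.0
gripper_force: 7.3
[590.98372047 204.66452533  41.26468565]
from target: y [ 48.5052255 162.4132706] x [-58.84896945  62.50560985]
```

```bash
python3 -m creep '[[0.5,[0.005,-0.016,0],[0,0,0]],[0.5,[0.01,-0.032,0],[0,0,0]],[0.5,[0.015,-0.048,0],[0,0,0]],[0.5,[0.02,-0.064,0],[0,0,0]],[0.5,[0.025,-0.08,0],[0,0,0]],[0.5,[0.03,-0.096,0],[0,0,0]],[0.5,[0.035,-0.112,0],[0,0,0]],[0.5,[0.04,-0.128,0],[0,0,0]]]';python3 -m creep '[[0.5,[0.005,-0.016,0],[0,0,0]],[0.5,[0.01,-0.032,0],[0,0,0]],[0.5,[0.015,-0.048,0],[0,0,0]],[0.5,[0.02,-0.064,0],[0,0,0]],[0.5,[0.025,-0.08,0],[0,0,0]],[0.5,[0.025,-0.08,0],[0,0,0]]]';python3 - <<'E'
from fit import *
c=arm.capture("wrist");w=pts(c);t=arm.state()["tcp_pos"];print(t)
x=np.array([.955,.297]);d=pts(arm.capture("top"));d=d
g=d[...,:2]-[587,192];xb=g@x;yb=g@[-.297,.955]
m=(abs(xb)<72)&(yb>-80)&(yb<180)&(d[...,2]>57)&(d[...,2]<72);print("from target: y",np.percentile(yb[m],[1,99]),"x",np.percentile(xb[m],[1,99]))
E
```

```text
clock: 14.25
tcp_pos: [602.8, 166.7, 41.2]
ee_rot: [0.002, 0.594, 0.804, 0.003]
contact_force: [-1.9, 5.2, 14.2]
gripper_width: 42.7
gripper_force: 8.1
clock: 15.0
tcp_pos: [610.5, 141.9, 41.2]
ee_rot: [0.002, 0.595, 0.804, 0.003]
contact_force: [-1.3, 2.4, 14.6]
gripper_width: 42.7
gripper_force: 7.7
[610.53056806 141.87111556  41.2814968 ]
from target: y [-36.49340164  99.71354386] x [-60.74373143  63.46112834]
```

```bash
python3 -m creep '[[0.5,[0.003,-0.01,0],[0,0,0]],[0.5,[0.006,-0.019,0],[0,0,0]],[0.5,[0.009,-0.029,0],[0,0,0]],[0.5,[0.01,-0.034,0],[0,0,0]],[0.5,[0.01,-0.034,0],[0,0,0]]]';python3 -m creep '[[0.5,[0.001,-0.005,0],[0,0,0]],[0.5,[0.002,-0.01,0],[0,0,0]],[0.5,[0.002,-0.01,0],[0,0,0]]]'
```

```text
clock: 15.72
tcp_pos: [613.4, 132.2, 41.2]
ee_rot: [0.002, 0.595, 0.804, 0.003]
contact_force: [-1.0, 3.9, 14.8]
gripper_width: 43.2
gripper_force: 7.8
clock: 16.1
tcp_pos: [614.0, 129.3, 41.3]
ee_rot: [0.002, 0.594, 0.804, 0.003]
contact_force: [-0.5, 4.3, 14.6]
gripper_width: 42.4
gripper_force: 7.8
```

```bash
python3 -m creep '[[0.5,[0.001,-0.005,0],[0,0,0]],[0.5,[0.002,-0.01,0],[0,0,0]],[0.5,[0.002,-0.01,0],[0,0,0]]]';python3 -m creep '[[0.5,[0.001,-0.004,0],[0,0,0]],[0.5,[0.002,-0.006,0],[0,0,0]],[0.5,[0.002,-0.006,0],[0,0,0]]]'
```

```text
clock: 16.48
tcp_pos: [614.4, 126.8, 41.2]
ee_rot: [0.002, 0.594, 0.804, 0.003]
contact_force: [-2.2, 6.5, 15.8]
gripper_width: 42.5
gripper_force: 8.0
clock: 16.85
tcp_pos: [614.8, 125.2, 41.2]
ee_rot: [0.001, 0.594, 0.804, 0.003]
contact_force: [-1.7, 6.7, 15.8]
gripper_width: 42.9
gripper_force: 9.3
```

```bash
python3 -m creep '[[0.5,[0.001,-0.004,0],[0,0,0]],[0.5,[0.002,-0.007,0],[0,0,0]],[0.5,[0.002,-0.007,0],[0,0,0]]]'; python3 -m creep '[[0.5,[0.001,-0.004,0],[0,0,0]],[0.5,[0.002,-0.007,0],[0,0,0]],[0.5,[0.002,-0.007,0],[0,0,0]]]'; python3 tr.py 212
```

```text
clock: 17.23
tcp_pos: [615.0, 124.3, 41.2]
ee_rot: [0.001, 0.594, 0.804, 0.003]
contact_force: [-4.8, 11.7, 16.6]
gripper_width: 42.5
gripper_force: 10.8
clock: 17.6
tcp_pos: [615.1, 124.1, 41.2]
ee_rot: [-0.0, 0.594, 0.805, 0.004]
contact_force: [-6.2, 19.7, 18.2]
gripper_width: 42.6
gripper_force: 14.8
t 17.65 [615.1 124.   41.2] [-7.  19.2 18. ]
bay -100 -70 5 yt 1/99 [-71.  -70.4 -70.2] xt [-26.7  59.9] z med 56.1 z rim+ 58.6
bay -30 20 1011 yt 1/99 [-29.5  -5.   19.6] xt [-54.8  64.7] z med 65.8 z rim+ 67.2
bay 50 95 196 yt 1/99 [50.8 76.9 80.9] xt [-55.7  64.9] z med 64.0 z rim+ 65.6
frontfloor z 42.3 [8.05315769e-03 4.32296020e+01]
```

```bash
python3 -m creep '[[0.5,[-0.003,0.01,0.006],[0,0,0]],[0.5,[-0.004,0.012,0.014],[0,0,0]],[0.5,[-0.006,0.022,0.024],[0,0,0]],[0.5,[-0.006,0.022,0.07],[0,0,0]],[0.5,[-0.006,0.022,0.17],[0,0,0]],[0.5,[-0.006,0.022,0.35],[0,0,0]],[0.5,[-0.006,0.022,0.5],[0,0,0]],[0.5,[-0.006,0.022,0.6],[0,0,0]]]'; python3 -m creep '[[0.5,[-0.15,0.3,0.1],[0,0,0]],[0.5,[-0.3,0.5,0.1],[0,0,0]],[0.5,[-0.3,0.7,0.1],[0,0,0]],[0.5,[-0.3,0.7,0.1],[0,0,0]],[0.5,[-0.3,0.7,0.1],[0,0,0]]]'
python3 - <<'E'
from fit import *
c=arm.capture("top");w=pts(c);save(c,"f.png",(180,80,380,260),3)
g=w[...,:2]-[587,192];xb=g@[.955,.297];yb=g@[-.297,.955]
m=(abs(xb)<72)&(abs(yb)<110)&(w[...,2]>57)&(w[...,2]<75);fit(w[m],"rim")
print("y",np.percentile(yb[m],[0.5,99.5]),"x",np.percentile(xb[m],[1,99]))
s=(abs(xb)<70)&(yb>-110)&(yb<-83)&(w[...,2]>47)&(w[...,2]<57);fit(w[s],"stop");print(np.percentile(yb[s],[1,99]),np.percentile(xb[s],[1,99]))
f=(abs(xb)<75)&(yb>88)&(yb<150)&(w[...,2]>36)&(w[...,2]<43);print("stand x",np.percentile(xb[f],[1,99]),np.percentile(yb[f],[99]))
E
```

```text
clock: 18.65
tcp_pos: [612.6, 125.0, 221.4]
ee_rot: [0.002, 0.595, 0.804, 0.001]
contact_force: [0.5, -0.4, -0.6]
gripper_width: 42.4
gripper_force: 0.0
clock: 19.27
tcp_pos: [520.4, 338.2, 248.3]
ee_rot: [0.0, 0.593, 0.805, 0.001]
contact_force: [0.6, -0.2, -0.3]
gripper_width: 42.7
gripper_force: 0.0
rim 373 [593.3 188.9] [121.  175.6] 17.38 z 64.3
y [-88.15253371  82.96125381] x [-55.33684479  65.16968643]
stop 145 [618.1 106.9] [120.5  11.7] 17.58 z 53.1
[-96.27737051 -84.67809654] [-54.44045897  63.60695411]Traceback (most recent call last):
  File "<stdin>", line 7, in <module>
    return _quantile_unchecked(
        a, q, axis, out, overwrite_input, method, keepdims, weights)
    return _ureduce(a,
                    func=_quantile_ureduce_func,
    ...<5 lines>...
                    overwrite_input=overwrite_input,
                    method=method)
    r = func(a, **kwargs)
    result = _quantile(arr,
                       quantiles=q,
    ...<2 lines>...
                       out=out,
                       weights=wgt)
    slices_having_nans = np.isnan(arr[-1, ...])
                                  ~~~^^^^^^^^^
IndexError: index -1 is out of bounds for axis 0 with size 0
```

View pics/f.png

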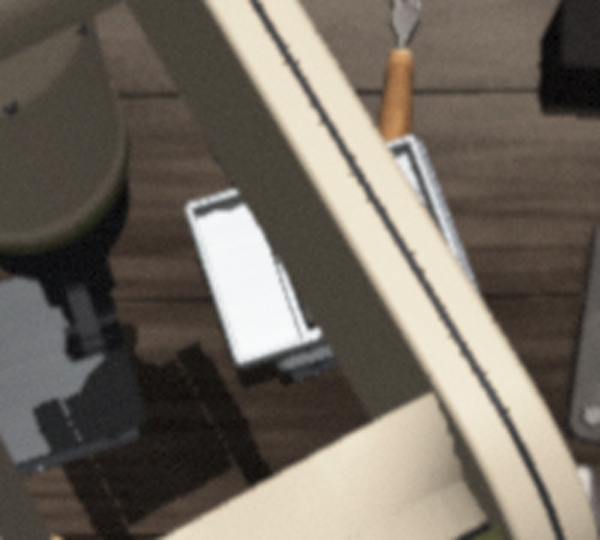

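The arm blocks the top view, with only the tray's rear bay showing at about (265,280). I swing it clear and check again.

```bash
python3 -m creep '[[0.5,[-0.1,0.1,0.2],[0,0,0]],[0.5,[-0.25,0.15,0.3],[0,0,0]],[0.5,[-0.4,0.2,0.4],[0,0,0]],[0.5,[-0.55,0.25,0.4],[0,0,0]],[0.5,[-0.6,0.25,0.4],[0,0,0]],[0.5,[-0.6,0.25,0.4],[0,0,0]]]'
python3 - <<'E'
from fit import *
c=arm.capture("top");w=pts(c);save(c,"f2.png",(180,80,380,260),3)
g=w[...,:2]-[587,192];xb=g@[.955,.297];yb=g@[-.297,.955]
m=(abs(xb)<72)&(abs(yb)<110)&(w[...,2]>57)&(w[...,2]<75);fit(w[m],"rim")
print("y",np.percentile(yb[m],[0.5,99.5]),"x",np.percentile(xb[m],[1,99]))
for x0 in(-40,-20,0,20,40):
    k=(abs(xb-x0)<6)&(yb<-75)&(yb>-105)&(w[...,2]>38);o=np.argsort(-yb[k]);print(x0,[(round(a),round(b)) for a,b in zip(yb[k][o][::3],w[k][o][::3,2])])
E
```

```text
clock: 20.08
tcp_pos: [341.9, 409.6, 367.4]
ee_rot: [0.0, 0.595, 0.804, 0.0]
contact_force: [0.0, 0.1, -0.7]
gripper_width: 43.1
gripper_force: 0.0
rim 1742 [592.9 191. ] [122.2 171.5] 17.3 z 65.4
y [-87.86522366  82.7928663 ] x [-55.20369247  65.21662223]
-40 [(-75, 44), (-77, 41), (-78, 41), (-79, 42), (-81, 43), (-82, 42), (-83, 43), (-84, 43), (-85, 44), (-85, 60), (-85, 45), (-85, 60), (-85, 65), (-86, 54), (-86, 65), (-87, 64), (-92, 53), (-93, 52), (-94, 52), (-95, 54)]
-20 [(-75, 41), (-76, 42), (-77, 40), (-78, 46), (-79, 41), (-81, 41), (-82, 41), (-83, 41), (-84, 44), (-84, 46), (-85, 63), (-85, 47), (-86, 66), (-86, 64), (-86, 49), (-87, 67), (-88, 63), (-92, 53), (-93, 53), (-95, 53), (-96, 53)]
0 [(-75, 44), (-76, 42), (-78, 40), (-79, 42), (-80, 44), (-82, 42), (-83, 42), (-83, 45), (-84, 70), (-85, 45), (-85, 52), (-85, 64), (-85, 59), (-86, 56), (-87, 65), (-91, 56), (-92, 53), (-93, 54), (-95, 52)]
20 [(-75, 41), (-76, 42), (-77, 44), (-79, 44), (-80, 42), (-81, 41), (-82, 44), (-83, 42), (-85, 43), (-85, 45), (-85, 67), (-85, 53), (-85, 57), (-86, 40), (-86, 64), (-88, 63), (-92, 54), (-93, 55), (-95, 52), (-96, 51)]
40 [(-75, 43), (-76, 44), (-78, 43), (-79, 43), (-80, 43), (-81, 43), (-83, 40), (-84, 43), (-85, 47), (-85, 40), (-85, 43), (-85, 54), (-86, 56), (-86, 51), (-87, 66), (-91, 53), (-93, 53), (-94, 51), (-96, 52)]
```

View pics/f2.png

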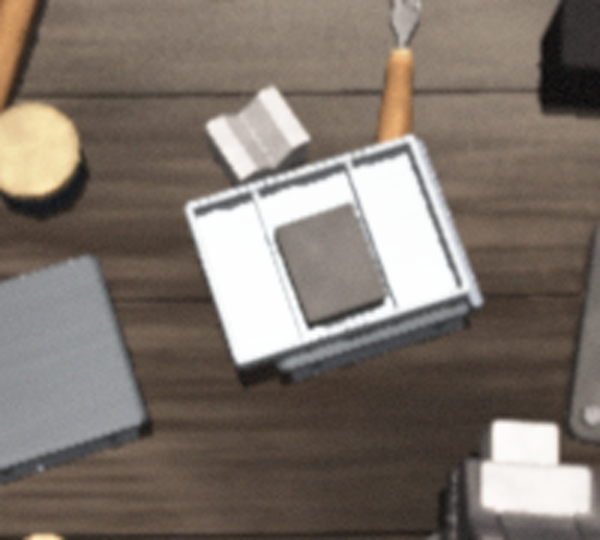

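The final view shows the tray square against the stop, its front end at about (445,220), and centred to about 5 mm. The block is in the middle bay at (330,262). The V block hasn't moved, and the rear edge sits where it was while I was pushing.

```bash
python3 -c "
from plant import arm
print(arm.close_job())"
```

```text
the job is handed in; nothing more can be done
None
```

I handed the job in at about 20 s. By the last measurements the tray lies flat on the receiving stand, against the end stop, square to within about 0.01 rad and about 5 mm off centre, with the block in the middle bay; no verdict was returned.

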